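# Feed one heel lift from the spring-slide feeder and set it on the sole

## Robot

A 6-joint arm with a two-finger parallel gripper is mounted at the origin on the work surface. World frame = base frame: x ahead of the robot, y to its left, z up, the work surface at z = 0. Lengths are in mm, angles in degrees, forces in N, time in s.
With the tool pointing down it reaches from about 300 to 850 mm from the base axis. Payload 4.2 kg.
Tool frame: the origin (TCP) lies midway between the tips of the shut fingers; the grasp point (between the pads) lies 19 mm behind it; x points along the fingers, y is the direction in which the jaws open and shut, and the axes are right-handed (so a half turn about x gives the same grasp; the last joint's range is limited). The gripper opens to 91 mm and grips with 3 to 60 N. Pads are 32 mm wide; open, the fingers measure 118 mm over their backs; the gripper's body (76 mm by 178 mm) begins 60 mm behind the grasp point.
Start: joints at [64.802, 18.312, 89.639, -0, 72.044, -1.146], TCP at [234.361, 525.089, 213.976] pointing down, gripper open.
Joint ranges: [-177.97, 177.97], [-48.28, 115.42], [12.27, 149.76], [-77.06, 257.06], [2.81, 150.46], [-146.56, 146.56]. Speed limits (degrees/s): [147.25, 147.25, 180, 180, 180, 180].

## Interface

Orientations are given as [roll, pitch, yaw] about the fixed x, y, z axes, in that order (R = Rz(yaw) Ry(pitch) Rx(roll)).
In Python, from workcell import env gives the robot as it stands.
- The arm moves only by the shell command python3 -m handwheel 'ROWS' [FORCE]. ROWS is text: rows parted by semicolons, each of 7 numbers parted by spaces: the turn, a rotation vector about the tool's x, y, z in degrees, then the shift along the tool's x, y, z in m, then the finger opening in m, from 0 to 0.0912. In form: rx ry rz x y z grip; .... A call has 1 to 12 rows; each row is the pose to reach, as a shift and turn from the pose commanded when the call began, along the tool's axes at that moment; what a row does not reach only later rows make up. A row lasts 1/12 s, in which the tool goes at most 41.7 mm and 7.16 degrees, less where a joint would pass 70% of its speed; a pose out of reach is approached as far as the arm can. A call with a gripper value outside its range is refused whole. The fingers move at their own pace and stop on an object; FORCE is the grip in N (left out, the last holds). Time passes only in rows, so rows that repeat a pose let the fingers close. It gives the time, the measured TCP pose, the force and the opening at its end, in the units of the state.
- env.state(): the state, without advancing time (a new reading comes with each control period).
- env.grab_frame(name): name is "scene" or "top" or "wrist"; returns the picture (384x512x3 uint8, red, green, blue); there is no depth.
- env.get_calibration(name): a dict with "mtx" (3x3 intrinsics, pixels), "T" (4x4, takes a point from camera to world coordinates); the wrist camera has in their place "hand_eye" (4x4, takes a point from camera to tool coordinates, whose origin is the TCP and whose axes are the tool frame's). Camera axes: x right, y up, looking along -z (the intrinsics and any distortion apply to the point x, -y, -z); pixel columns grow to the right and rows downward; lengths in mm; the calibration is good to about 2 mm. A picture is of the moment at which its call begins: read the wrist's pose just before it. get_calibration takes no time and is no camera call.
- env.job_done(): hands the job in, once; it reports no verdict.
The state is a dict: "time_s": time; "qpos": joint angles; "qvel": joint speeds; "effort": joint torques, N m; "ee_pos": TCP position; "ee_rot": TCP orientation; "force": force on the tool from outside, world axes, zero at the start; "torque": the same for the moment, N m; "gripper_width": finger opening in mm.
Only numpy, scipy, OpenCV 4.12 (cv2) and the standard library are available. Lean on these libraries where they do the work, as an engineer would, in place of code of your own. Each camera call takes 0.05 s, during which the arm holds its last target. There are 200 camera calls.

## Task

Push the red paddle of the green feeder all the way to the end of its stroke so that one heel lift comes out, then let go of it there so that its spring snaps it back home by itself. Take the lift that came out and lay it flat on the pale heel seat of the sole on the stand, covering the seat, round edge over round edge. Feed only one lift, keep the other two in the magazine and leave the other things on the bench alone.

Things in the scene. Friction and masses are not known exactly. Their poses are not given: they have to be found in the camera images.
- feeder: green heel-lift feeder, fixed to the bench, feeding along its own +x; x -138 to +101 mm, 100 mm wide, 64 mm high without the paddle; origin on the bench under the magazine's centre. A steel blade driven by the red paddle pushes the bottom lift of the stack out through the front onto the ledge.
- ledge (a point): where a full stroke leaves the lift's origin (give or take 5 mm), its round end to +x: on top of the outfeed ledge, 62 mm ahead of the feeder's origin, 30 mm above the bench; axes as the feeder's. The ledge is 24 mm wide, narrower than the lift, with a lip 9 mm high 34 to 39 mm ahead of this point.
- pusher (a joint): travel of the red paddle and its blade along the feeder's +x: 0 = home, 0.066 m = end of stroke (hard stop). A spring drives it home: about 5 N at home rising to 10 N at the end, plus damping of 15 N per m/s; released at the end it flies home in about 0.2 s.
- pusher_pad (a point): centre of the rear face of the red paddle, the face to push on, towards the feeder's +x; moves with the paddle; axes as the feeder's. The paddle is an upright plate 44 mm wide (y), 12 mm thick (x), from 40 to 90 mm above the bench; this point is 65 mm up and, at home, 111 mm behind the feeder's origin. Free space behind and above.
- magazine (a point): centre of the magazine's floor, 30 mm above the bench. The magazine has an open top and clear sides, is 48 mm square inside, with outer faces 28 mm before and behind this point and its top 64 mm above the bench; it holds three lifts, one on another.
- lift_a: bottom lift of the stack, the one that is fed out: a D-shaped tan heel lift, 44 mm long, 44 mm wide, 12 mm thick, 30 g: round end of radius 22 mm to +x, straight sides and straight edge to -x; origin at the centre of its underside, z up. At the start it lies in the magazine with its round end to the feeder's +x.
- lift_a_round (a point): middle of lift_a's round edge, at its underside, 22 mm ahead (+x) of its origin
- lift_b: middle lift of the stack; same shape as lift_a; drops 12 mm to the bottom when the blade has gone home, and must stay in the magazine
- lift_c: top lift of the stack; same shape; must stay in the magazine
- sole: dark brown sandal sole, 228 mm long and 8 mm thick, lying flat, fixed on a steel and green stand; heel end to its +x, toe to -x; its heel is 54 mm wide with a round end of radius 27 mm; origin on the bench under the centre of the heel seat
- heel_seat (a point): centre of the heel seat, on the sole's top face 38 mm above the bench, axes as the sole's: a flat pale D-shaped mark of the very outline of a lift (44 x 44 mm), round end to +x. A lift rightly laid has its origin here and its x axis along this x axis.
- heel_round (a point): middle of the round edge of the pale heel seat, 22 mm ahead (+x) of the seat's centre
- tack_tin: open steel tin, 56 mm across, 40 mm high, origin at the centre of its underside. Loose bystander: leave it alone.
- glue_jar: amber glass jar with a red cap, 60 mm across, 75 mm high, origin at the centre of its underside. Loose bystander: leave it alone.
- hammer: hammer lying flat, along its x axis, about 260 mm long. Loose bystander: leave it alone.
- brush: brush lying flat, along its x axis, about 200 mm long. Loose bystander: leave it alone.
- done_sole: finished brown sole lying on the bench with a lift already on its heel, 228 mm long, 20 mm high; origin under its heel. Loose bystander: leave it alone.
- heel_block: cork heel block, 45 x 50 x 30 mm, origin at the centre of its underside. Loose bystander: leave it alone.
Mind the look-alikes: they are no part of the job. What is shaped like the sole but orange or pink is not meant.

How it is judged (in metres and radians):
On the way, in this order (a step that is already met when the one before it is completed fails the run):
1. the paddle is pushed to the end of its stroke (within 4 mm) with the bottom lift out on the ledge (value of joint pusher above 0.062 m and x of lift_a in the frame of feeder above 0.052 m and horizontal distance between each of lift_b, lift_c and magazine below 0.012 m).
2. let go, the paddle snaps back by itself (faster than 0.2 m/s) (velocity of joint pusher below -0.2 m/s and value of joint pusher below 0.055 m).
3. the paddle is home, with the lift out on the ledge (value of joint pusher below 0.004 m and x of lift_a in the frame of feeder above 0.045 m), for 0.2 s.
At the end, for the whole second after the job is handed in: The fed lift lies flat and still on the heel seat, centred within 7 mm, its round edge within 10 mm of the seat's round edge and turned less than 0.2 rad from it; the paddle is home (within 4 mm); the other two lifts are in the magazine (within 12 mm of its centre) (horizontal distance between lift_a and heel_seat below 0.007 m and horizontal distance between lift_a_round and heel_round below 0.01 m and angle between the x axis of lift_a and the x axis of sole, either way round below 0.2 rad and angle between lift_a's own z axis and vertical below 0.08 rad and z of lift_a in the frame of heel_seat between -0.003 and 0.003 m and linear speed of lift_a below 0.01 m/s and value of joint pusher below 0.004 m and horizontal distance between each of lift_b, lift_c and magazine below 0.012 m); the robot touches nothing.
It fails at once if a second lift leaves the magazine (horizontal distance between any of lift_b, lift_c and magazine above 0.02 m).
It fails at once if a bystander is moved more than 30 mm (distance of any of tack_tin, glue_jar, hammer, brush, done_sole, heel_block from where it was at the start of the episode above 0.03 m).
It also fails if it takes over 56 s, if anything falls off the work surface, if the arm or the gripper's body presses on something with over 40 N, if the wrist force passes 120 N, or if a joint passes its speed limit or range.

## Working session

There is one attempt and no reset: what is moved stays moved. The work goes in short steps, Python scripts to look and compute and a shell command to move; the robot and the scene stay as the last step left them, time stands still between calls to the robot, and variables do not carry over. Pictures are saved under pics/ and viewed, on a budget of 10 in all, crops included, one or two more only if the job needs it, and the job is handed in when it is done.

```bash
mkdir -p pics; ls; python3 - <<'E'
from workcell import env
import cv2
for n in ("top","scene"):
    c=env.get_calibration(n); print(n,c["mtx"],c["T"],{k:v for k,v in c.items() if k not in("mtx","T")})
    cv2.imwrite(f"pics/{n}0.png",env.grab_frame(n)[:,:,::-1])
print(env.get_calibration("wrist"))
print(env.state())
E
```

```text
pics
top [[356.96472449   0.         251.70074595]
 [  0.         356.96472449 191.11592669]
 [  0.           0.           1.        ]] [[ 2.60421741e-02  9.97117281e-01 -7.12666405e-02  4.71570758e+02]
 [-9.99624679e-01  2.65813849e-02  6.62804210e-03 -3.61229927e+01]
 [ 8.50330132e-03  7.10672840e-02  9.97435279e-01  1.13942720e+03]
 [ 0.00000000e+00  0.00000000e+00  0.00000000e+00  1.00000000e+00]] {}
scene [[373.42870068   0.         252.03879338]
 [  0.         373.42870068 188.84391539]
 [  0.           0.           1.        ]] [[-5.12503016e-01 -7.07003935e-01  4.87325451e-01  1.02496482e+03]
 [ 8.58675684e-01 -4.19264570e-01  2.94776677e-01  2.49880091e+02]
 [-4.08997432e-03  5.69528451e-01  8.21961444e-01  8.49900583e+02]
 [ 0.00000000e+00  0.00000000e+00  0.00000000e+00  1.00000000e+00]] {}
{'mtx': array([[305.4577095 ,   0.        , 255.67841741],
       [  0.        , 305.4577095 , 190.80645283],
       [  0.        ,   0.        ,   1.        ]]), 'hand_eye': array([[ 2.98032760e-04,  2.45702992e-01, -9.69345115e-01,
        -1.70822560e+02],
       [ 9.99999956e-01, -7
[... 177 characters left out ...]
00e+00,  0.00000000e+00,
         1.00000000e+00]])}
{'time_s': 0.1, 'qpos': array([ 6.48032923e+01,  1.83473547e+01,  8.96977874e+01,  1.41605103e-03,
        7.20430832e+01, -1.14603442e+00]), 'qvel': array([-0.03233573, -0.03093517, -0.12628745, -0.1027696 , -0.02411237,
       -0.02072802]), 'effort': array([ 2.64711853e-03, -4.13332701e+01, -2.32508969e+01,  7.28603778e-02,
        4.22451657e-02, -2.50403576e-05]), 'ee_pos': array([234.14654075, 524.69208672, 213.22163031]), 'ee_rot': array([ -92.02035266,   89.91176436, -116.07146353]), 'force': array([-0.05757561,  0.28519605,  0.35375388]), 'torque': array([-0.00050395, -0.01352319,  0.04471231]), 'gripper_width': 91.33312474799781}
```

```bash
python3 -c "
import cv2
a=cv2.imread('pics/top0.png');cv2.imwrite('pics/top0b.png',cv2.resize(a,(800,600),interpolation=cv2.INTER_CUBIC))"
```

```text
(no output)
```

View pics/top0b.png

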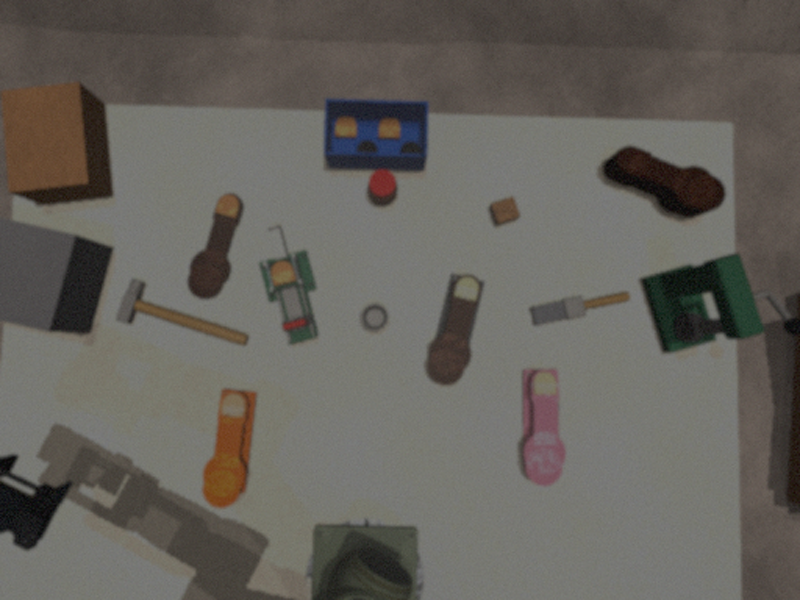

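View pics/scene0.png

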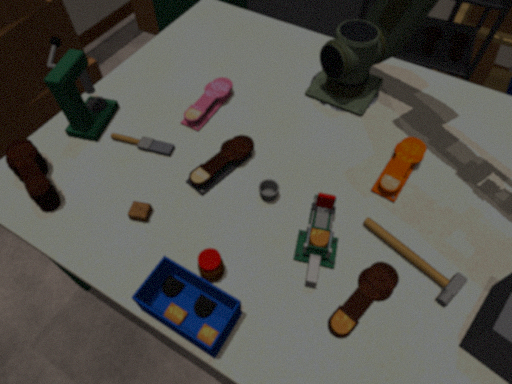

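Top view (800x600 scale): the only green feeder has its magazine at about (283,272), red paddle at (296,324), and it feeds image-up, which is world +x. The candidates for the sole are:
- dark brown on the stand, pale heel at (466,288): chosen
- finished brown sole with a tan lift at (228,205): no
- orange at (233,405): no
- pink at (543,383): no
- dark shoe at (665,180): no

Next is a close crop to check the choice.

```bash
python3 - <<'E'
import cv2
a=cv2.imread('pics/top0.png')[135:255,155:325]
a=cv2.convertScaleAbs(cv2.resize(a,(799,564),interpolation=cv2.INTER_CUBIC),alpha=1.6)
for i in range(0,170,20): cv2.putText(a,str(155+i),(int(i*4.7),10),0,.35,(0,0,255)); cv2.line(a,(int(i*4.7),12),(int(i*4.7),18),(0,0,255))
for i in range(5,120,20): cv2.putText(a,str(135+i),(0,int(i*4.7)),0,.35,(0,0,255)); cv2.line(a,(22,int(i*4.7)),(30,int(i*4.7)),(0,0,255))
cv2.imwrite('pics/crop1.png',a)
E
```

```text
(no output)
```

View pics/crop1.png

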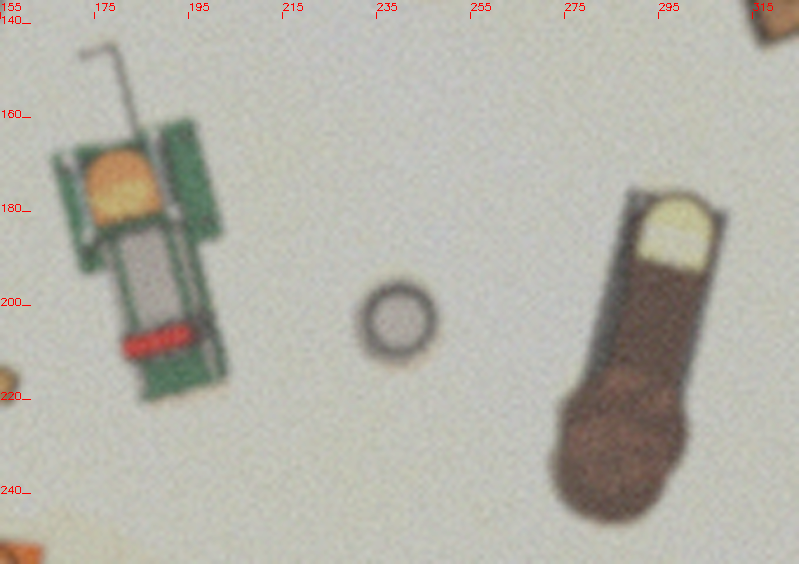

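The crop confirms the choice. The feeder has its red paddle ends at (124,350) and (197,333) and its top lift at about (122,187). The brown sole on the stand has its pale seat centred at about (676,231), with apex (680,194).

```bash
cat > h.py <<'E'
from workcell import env
import numpy as np, cv2
from scipy.spatial.transform import Rotation as Ro
def tool(s=None):
    s=s or env.state(); T=np.eye(4); T[:3,:3]=Ro.from_euler('xyz',s['ee_rot'],degrees=True).as_matrix(); T[:3,3]=s['ee_pos']; return T
def cam(n,s=None):
    c=env.get_calibration(n); return c['mtx'],(tool(s)@c['hand_eye'] if n=='wrist' else c['T'])
def ray(K,T,u,v,z):
    d=T[:3,:3]@np.array([(u-K[0,2])/K[0,0],-(v-K[1,2])/K[1,1],-1]); o=T[:3,3]
    return o+d*(z-o[2])/d[2]
def proj(K,T,p):
    q=(np.linalg.inv(T)@np.r_[p,1])[:3]; return K[0,0]*q[0]/-q[2]+K[0,2], K[1,1]*-q[1]/-q[2]+K[1,2]
E
python3 - <<'E'
from h import *
K,T=cam('top')
P=lambda x,y,z: ray(K,T,155+x/4.7,135+y/4.7,z)
for n,x,y,z in [('padL',124,350,90),('padR',197,333,90),('liftc apex',115,150,66),('c edge',130,222,66),('side l',84,185,66),('side r',160,180,66),('seat apex',680,194,38),('edge L',638,261,38),('edge R',705,272,38),('tin',398,320,40)]: print(n,P(x,y,z).round(1))
print(tool().round(3))
E
```

```text
padL [487.1 161.6  90. ]
padR [498.9 116.5  90. ]
liftc apex [615.8 177.   66. ]
c edge [569.6 165.5  66. ]
side l [592.6 196.   66. ]
side r [597.2 147.4  66. ]
seat apex [ 600.4 -191.2   38. ]
edge L [ 555.3 -164.3   38. ]
edge R [ 549.2 -208.6   38. ]
tin [512.2  -7.4  40. ]
[[-1.00000e-03  4.08000e-01  9.13000e-01  2.34147e+02]
 [-1.00000e-03  9.13000e-01 -4.08000e-01  5.24692e+02]
 [-1.00000e+00 -2.00000e-03 -0.00000e+00  2.13222e+02]
 [ 0.00000e+00  0.00000e+00  0.00000e+00  1.00000e+00]]
```

Checks: the paddle measures 47 mm (44 given), and paddle to magazine is about 105 mm, as given. Feeder origin ≈ (594,168), yaw ≈ 14.6°. Seat ≈ (575,-190), yaw ≈ -7.8°. I'll move behind the paddle with the fingers shut, aligned with the feeder.

```bash
python3 -m handwheel '-38.6 0 0 0 -0.274 0.356 0;-38.6 0 0 0 -0.274 0.356 0;-38.6 0 0 0 -0.274 0.356 0;-38.6 0 0 0 -0.274 0.356 0;-38.6 0 0 0 -0.274 0.356 0;-38.6 0 0 0 -0.274 0.356 0;-38.6 0 0 0 -0.274 0.356 0;-38.6 0 0 0 -0.274 0.356 0;-38.6 0 0 0 -0.274 0.356 0;-38.6 0 0 0 -0.274 0.356 0;-38.6 0 0 0 -0.274 0.356 0;-38.6 0 0 0 -0.274 0.356 0' 20
python3 -m handwheel '0 0 0 0 0 0 0;0 0 0 0 0 0 0;0 0 0 0 0 0 0'
python3 - <<'E'
from h import *
s=env.state(); np.save('s1.npy',tool(s)); print(tool(s).round(3), s['qpos'].round(1),s['time_s'])
f=env.grab_frame('wrist')[:,:,::-1]; cv2.imwrite('pics/w1raw.png',f)
cv2.imwrite('pics/w1.png',cv2.convertScaleAbs(cv2.resize(f,(800,600),interpolation=cv2.INTER_CUBIC),alpha=1.5))
E
```

```text
time_s: 1.1
ee_pos: [450.2, 124.5, 213.7]
ee_rot: [-79.1, 89.8, -64.9]
force: [-0.3, 0.7, -0.4]
gripper_width: 14.0
time_s: 1.35
ee_pos: [447.0, 130.9, 213.7]
ee_rot: [135.6, 89.9, 150.2]
force: [-0.1, 0.6, 1.0]
gripper_width: 0.6
[[-1.00000e-03 -2.53000e-01  9.68000e-01  4.47015e+02]
 [ 0.00000e+00  9.68000e-01  2.53000e-01  1.30877e+02]
 [-1.00000e+00  1.00000e-03 -1.00000e-03  2.13746e+02]
 [ 0.00000e+00  0.00000e+00  0.00000e+00  1.00000e+00]] [ 14.9   8.5 103.    0.   68.5 -89.8] 1.35
```

View pics/w1.png

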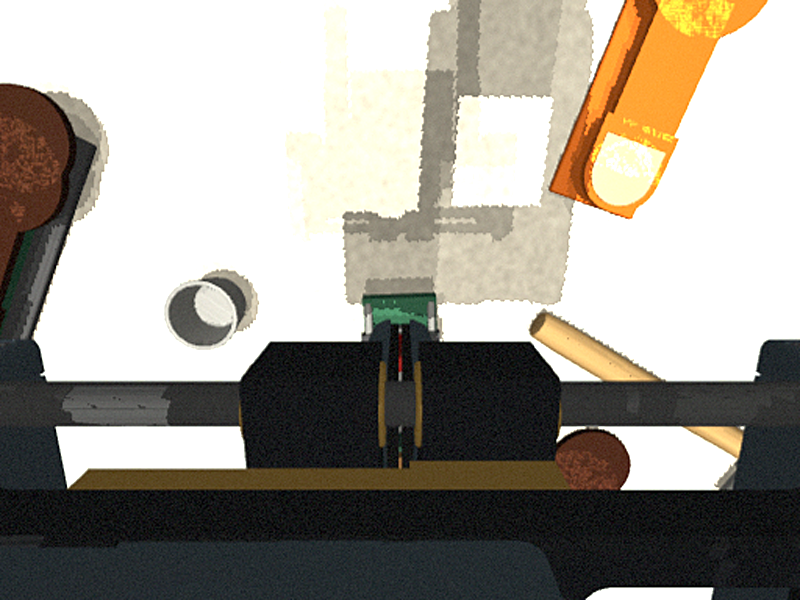

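The wrist view shows the paddle (red, column ≈400) centred on the tool. The feeder's base edge at (363–437, 295) is symmetric and level, so lateral position and yaw agree. I'll descend and start pushing, watching the force.

```bash
python3 -m handwheel '0 0 0 0.04 0 0 0;0 0 0 0.08 0 0 0;0 0 0 0.12 0 0 0;0 0 0 0.144 0 0 0;0 0 0 0.144 0 0 0;0 0 0 0.144 0 0 0;0 0 0 0.144 0 0.008 0;0 0 0 0.144 0 0.015 0;0 0 0 0.144 0 0.015 0'
python3 -m handwheel '0 0 0 0 0 0.005 0;0 0 0 0 0 0.010 0;0 0 0 0 0 0.010 0;0 0 0 0 0 0.010 0'
python3 -m handwheel '0 0 0 0 0 0.005 0;0 0 0 0 0 0.010 0;0 0 0 0 0 0.010 0;0 0 0 0 0 0.010 0'
```

```text
time_s: 2.15
ee_pos: [466.0, 134.8, 72.1]
ee_rot: [0.9, 89.6, 15.4]
force: [1.2, -0.4, 0.5]
gripper_width: 0.6
time_s: 2.48
ee_pos: [472.3, 136.1, 70.1]
ee_rot: [9.9, 90.0, 24.4]
force: [-0.1, 0.5, -0.2]
gripper_width: 0.8
time_s: 2.82
ee_pos: [479.8, 138.2, 69.7]
ee_rot: [175.8, 89.7, -169.7]
force: [-4.6, -0.6, 3.8]
gripper_width: 0.7
```

```bash
python3 -m handwheel '0 0 0 0 0 0.005 0;0 0 0 0 0 0.010 0;0 0 0 0 0 0.015 0;0 0 0 0 0 0.020 0;0 0 0 0 0 0.025 0;0 0 0 0 0 0.030 0;0 0 0 0 0 0.035 0;0 0 0 0 0 0.040 0;0 0 0 0 0 0.040 0;0 0 0 0 0 0.040 0'
python3 -m handwheel '0 0 0 0 0 0.005 0;0 0 0 0 0 0.010 0;0 0 0 0 0 0.014 0;0 0 0 0 0 0.014 0;0 0 0 0 0 0.014 0'
```

```text
time_s: 3.65
ee_pos: [516.4, 148.7, 69.2]
ee_rot: [168.0, 89.5, -177.5]
force: [-9.3, 1.4, 4.8]
gripper_width: 0.2
time_s: 4.07
ee_pos: [529.3, 152.4, 69.1]
ee_rot: [166.0, 89.4, -179.5]
force: [-10.5, 2.5, 3.7]
gripper_width: 0.6
```

```bash
python3 - <<'E'
from h import *
f=env.grab_frame('scene')[:,:,::-1]; cv2.imwrite('pics/s1.png',cv2.convertScaleAbs(cv2.resize(f[160:310,240:410],(799,705),interpolation=cv2.INTER_CUBIC)[:600],alpha=1.6))
E
```

```text
(no output)
```

View pics/s1.png

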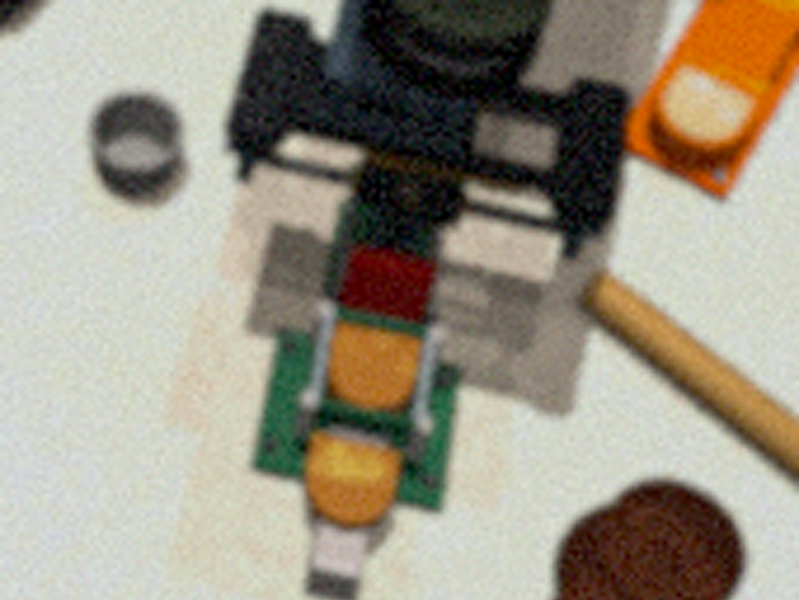

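The lift is out on the ledge (≈(352,478)), the other two are still in the magazine, and there's no force jump yet. I'll push on in small steps to the hard stop.

```bash
python3 -m handwheel '0 0 0 0 0 0.003 0;0 0 0 0 0 0.003 0;0 0 0 0 0 0.003 0'
python3 -m handwheel '0 0 0 0 0 0.003 0;0 0 0 0 0 0.003 0;0 0 0 0 0 0.003 0'
```

```text
time_s: 4.37
ee_pos: [531.9, 153.1, 69.0]
ee_rot: [166.5, 89.4, -179.0]
force: [-11.4, 2.4, 5.4]
gripper_width: 0.2
time_s: 4.62
ee_pos: [534.6, 154.0, 69.0]
ee_rot: [166.0, 89.3, -179.4]
force: [-11.1, 2.6, 5.4]
gripper_width: 0.1
```

```bash
python3 -m handwheel '0 0 0 0 0 0.003 0;0 0 0 0 0 0.003 0;0 0 0 0 0 0.003 0'
python3 -m handwheel '0 0 0 0 0 0.003 0;0 0 0 0 0 0.003 0;0 0 0 0 0 0.003 0'
```

```text
time_s: 4.87
ee_pos: [537.0, 154.6, 69.0]
ee_rot: [166.9, 89.3, -178.6]
force: [-12.3, 2.1, 7.4]
gripper_width: 0.5
time_s: 5.12
ee_pos: [537.0, 154.6, 69.0]
ee_rot: [171.6, 88.9, -173.9]
force: [-17.7, 1.1, 10.8]
gripper_width: 0.8
```

At the hard stop: position is stuck at 537.0 and the force jumped to 18 N. I'll release by lifting straight up fast.

```bash
python3 -m handwheel '0 0 0 -0.0417 0 0 0;0 0 0 -0.083 0 0 0;0 0 0 -0.12 0 0 0;0 0 0 -0.14 0 0 0;0 0 0 -0.14 0 0 0;0 0 0 -0.14 0 0 0'
python3 - <<'E'
from h import *
print(tool().round(3),env.state()['qpos'].round(1))
f=env.grab_frame('scene')[:,:,::-1]; cv2.imwrite('pics/s2raw.png',f); cv2.imwrite('pics/s2.png',cv2.convertScaleAbs(cv2.resize(f[180:300,240:400],(800,600),interpolation=cv2.INTER_CUBIC),alpha=1.6))
E
```

```text
time_s: 5.62
ee_pos: [546.3, 155.3, 211.0]
ee_rot: [1.0, 89.8, 15.6]
force: [0.2, 0.4, -0.5]
gripper_width: 0.5
[[ 3.00000e-03 -2.51000e-01  9.68000e-01  5.46272e+02]
 [ 1.00000e-03  9.68000e-01  2.51000e-01  1.55303e+02]
 [-1.00000e+00  0.00000e+00  3.00000e-03  2.11023e+02]
 [ 0.00000e+00  0.00000e+00  0.00000e+00  1.00000e+00]] [ 14.7  17.7  91.    0.   71.1 -89.8]
```

View pics/s2.png

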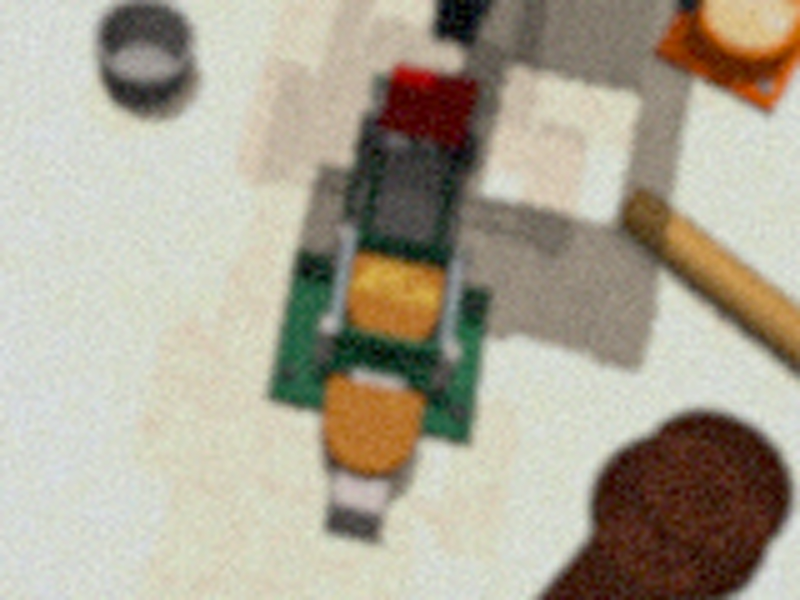

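Paddle is home at the top of the crop, two lifts are in the magazine, and the fed lift's top face on the ledge has corners (325,372) and (427,382) and apex (373,475).

```bash
python3 - <<'E'
from h import *
K,T=cam('scene')
P=lambda x,y,z: ray(K,T,240+x/5,180+y/5,z)
for n,x,y,z in [('cL',325,374,42),('cR',427,384,42),('apex bottom',372,475,37),('side l',325,420,42),('side r',425,422,42)]: print(n,P(x,y,z).round(1))
c,s=np.cos(np.radians(14.6)),np.sin(np.radians(14.6))
for x,y in [(-22,22),(-22,-22),(22,0)]:
    p=np.array([656+c*x-s*y,185.5+s*x+c*y,42 ]); u,v=proj(K,T,p); print(x,y,(u-240)*5,(v-180)*5)
KT,TT=cam('top')
f=env.grab_frame('top')[:,:,::-1]; cv2.imwrite('pics/t2raw.png',f)
print('top px lift',proj(KT,TT,[656,185.5,42]))
E
```

```text
cL [644.1 163.3  42. ]
cR [624.4 206.5  42. ]
apex bottom [675.8 203.3  37. ]
side l [664.9 173.5  42. ]
side r [642.2 213.6  42. ]
-22 22 412.4794594111708 386.87985699653467
-22 -22 319.8177713370447 362.81430773545907
22 0 347.6027397568427 460.3965742055695
top px lift (np.float64(178.75538789926202), np.float64(155.04234253302673))
```

```bash
python3 - <<'E'
from h import *
f=cv2.imread('pics/t2raw.png'); s=cv2.imread('pics/s2raw.png')
a=cv2.resize(f[135:195,150:210],(590,590),interpolation=cv2.INTER_CUBIC)
cv2.imwrite('pics/t2.png',cv2.convertScaleAbs(a,alpha=1.7))
E
```

```text
(no output)
```

View pics/t2.png

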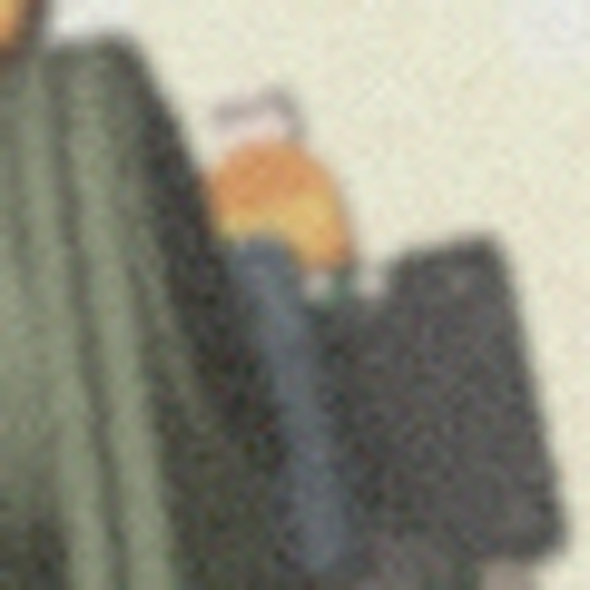

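```bash
python3 -m handwheel '0 0 0 0 0 0.04 0.07;0 0 0 0 0 0.08 0.07;0 0 0 0 0 0.12 0.07;0 0 0 0 0 0.163 0.07;0 0 0 0 0 0.163 0.07;0 0 0 0 0 0.163 0.07;0 0 0 0 0 0.163 0.07;0 0 0 0 0 0.163 0.07'
python3 - <<'E'
from h import *
s=env.state(); T=tool(s); np.save('s2.npy',T); print(T.round(3), s['time_s'])
f=env.grab_frame('wrist')[:,:,::-1]; cv2.imwrite('pics/w2raw.png',f)
cv2.imwrite('pics/w2.png',cv2.convertScaleAbs(cv2.resize(f[60:240,136:376],(800,600),interpolation=cv2.INTER_CUBIC),alpha=1.2))
E
```

```text
time_s: 6.38
ee_pos: [702.0, 195.8, 209.2]
ee_rot: [177.6, 89.9, -167.8]
force: [-0.9, 0.4, 0.5]
gripper_width: 51.0
[[-2.00000e-03 -2.51000e-01  9.68000e-01  7.01957e+02]
 [-1.00000e-03  9.68000e-01  2.51000e-01  1.95758e+02]
 [-1.00000e+00  0.00000e+00 -2.00000e-03  2.09173e+02]
 [ 0.00000e+00  0.00000e+00  0.00000e+00  1.00000e+00]] 6.3833
```

View pics/w2.png

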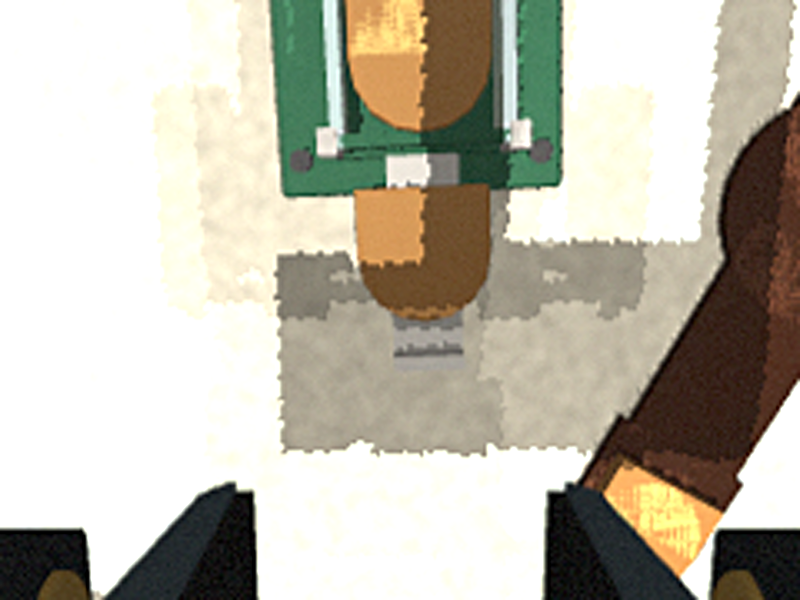

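Clear view. The fed lift has straight-edge corners at (354,190) and (490,184) and apex at about (426,313). The green base is nearly square to the picture.

```bash
python3 - <<'E'
from h import *
K=env.get_calibration('wrist')['mtx']; Tt=np.load('s2.npy'); T=Tt@env.get_calibration('wrist')['hand_eye']
P=lambda x,y,z: ray(K,T,136+x/3.3333,60+y/3.3333,z)
r=[P(*q) for q in [(354,190,42),(490,184,42),(426,314,42),(360,250,42),(491,250,42)]]
for q in r: print(q.round(1), ((q-Tt[:3,3])@Tt[:3,:3]).round(1))
e=(r[0]+r[1])/2; print('edge mid',e,'ctr from apex/edge',(e+r[2])/2, 'yaw',np.degrees(np.arctan2(*(r[2]-e)[[1,0]])),'yaw edge',np.degrees(np.arctan2(-(r[1]-r[0])[0],(r[1]-r[0])[1])))
E
```

```text
[642.3 165.3  42. ] [167.3 -14.6 -65. ]
[629.5 207.2  42. ] [167.3  29.3 -66.9]
[675.2 198.1  42. ] [167.2   8.9 -24.9]
[660.4 171.8  42. ] [167.3 -12.8 -45.9]
[649.6 213.3  42. ] [167.3  30.1 -45.9]
edge mid [635.90853644 186.25604076  42.        ] ctr from apex/edge [655.55676075 192.16670889  42.        ] yaw 16.74257653165753 yaw edge 17.002402711309298
```

```bash
python3 -m handwheel '-2.3 0 0 0 0.0084 -0.025 0.07;-2.3 0 0 0.03 0.0084 -0.0503 0.07;-2.3 0 0 0.07 0.0084 -0.0503 0.07;-2.3 0 0 0.11 0.0084 -0.0503 0.07;-2.3 0 0 0.14 0.0084 -0.0503 0.07;-2.3 0 0 0.16 0.0084 -0.0503 0.07;-2.3 0 0 0.17 0.0084 -0.0503 0.07;-2.3 0 0 0.174 0.0084 -0.0503 0.07;-2.3 0 0 0.174 0.0084 -0.0503 0.07;-2.3 0 0 0.174 0.0084 -0.0503 0.07;-2.3 0 0 0.174 0.0084 -0.0503 0.07' 15
python3 -m handwheel '0 0 0 0 0 0 0.07'
```

```text
time_s: 7.35
ee_pos: [653.7, 191.9, 38.2]
ee_rot: [-1.1, 89.8, 15.8]
force: [0.3, 1.1, 1.0]
gripper_width: 70.4
time_s: 7.43
ee_pos: [653.5, 191.9, 37.8]
ee_rot: [-0.4, 89.8, 16.5]
force: [-0.1, 0.1, -1.3]
gripper_width: 69.7
```

```bash
python3 -m handwheel '0 0 0 0.004 0 -0.001 0.07;0 0 0 0.004 0 -0.001 0.07;0 0 0 0.004 0 -0.001 0.07;0 0 0 0.004 0 -0.001 0.03;0 0 0 0.004 0 -0.001 0.03;0 0 0 0.004 0 -0.001 0.03;0 0 0 0.004 0 -0.001 0.03;0 0 0 0.004 0 -0.001 0.03;0 0 0 0.004 0 -0.001 0.03' 15
```

```text
time_s: 8.18
ee_pos: [651.6, 191.3, 32.0]
ee_rot: [11.5, 90.0, 28.3]
force: [0.2, -0.2, -0.2]
gripper_width: 43.5
```

Gripped at 43.5 mm. I'll raise it and move to a viewing pose beyond the seat.

```bash
python3 -m handwheel '0 0 0 -0.02 0 0 0.03;0 0 0 -0.06 0 0 0.03;0 0 0 -0.10 0 0 0.03;0 0 0 -0.14 0 0 0.03;0 0 0 -0.178 0 0 0.03;0 0 0 -0.178 0 0 0.03;0 0 0 -0.178 0 0 0.03'
python3 -m handwheel '2 0 0 0 -0.031 -0.011 0.03;4 0 0 0 -0.061 -0.022 0.03;6 0 0 0 -0.092 -0.034 0.03;8.5 0 0 0 -0.122 -0.045 0.03;10.5 0 0 0 -0.153 -0.056 0.03;12.5 0 0 0 -0.183 -0.067 0.03;14.5 0 0 0 -0.214 -0.078 0.03;16.5 0 0 0 -0.244 -0.089 0.03;18.5 0 0 0 -0.275 -0.1 0.03;20.5 0 0 0 -0.305 -0.112 0.03;22.5 0 0 0 -0.336 -0.123 0.03;24.7 0 0 0 -0.366 -0.134 0.03'
python3 -m handwheel '0 0 0 0 0 0 0.03;0 0 0 0 0 0 0.03;0 0 0 0 0 0 0.03;0 0 0 0 0 0 0.03'
python3 - <<'E'
from h import *
s=env.state(); T=tool(s); np.save('s3.npy',T); print(T.round(3), s['time_s'],s['qpos'].round(0))
f=env.grab_frame('wrist')[:,:,::-1]; cv2.imwrite('pics/w3raw.png',f)
cv2.imwrite('pics/w3.png',cv2.convertScaleAbs(cv2.resize(f[80:320,96:416],(800,600),interpolation=cv2.INTER_CUBIC),alpha=1.0))
E
```

```text
time_s: 8.77
ee_pos: [652.8, 191.7, 213.2]
ee_rot: [-0.7, 89.6, 16.2]
force: [-0.1, 0.4, -1.0]
gripper_width: 43.6
time_s: 9.77
ee_pos: [628.0, -199.2, 207.5]
ee_rot: [168.9, 89.8, 160.9]
force: [0.7, -1.1, 0.8]
gripper_width: 44.1
time_s: 10.1
ee_pos: [629.1, -196.6, 208.9]
ee_rot: [154.5, 89.9, 146.8]
force: [-0.8, 0.4, -0.2]
gripper_width: 44.0
[[-2.00000e-03  1.35000e-01  9.91000e-01  6.29077e+02]
 [ 1.00000e-03  9.91000e-01 -1.35000e-01 -1.96600e+02]
 [-1.00000e+00  1.00000e-03 -2.00000e-03  2.08894e+02]
 [ 0.00000e+00  0.00000e+00  0.00000e+00  1.00000e+00]] 10.1 [ -18.   26.   78.    0.   76. -101.]
```

View pics/w3.png

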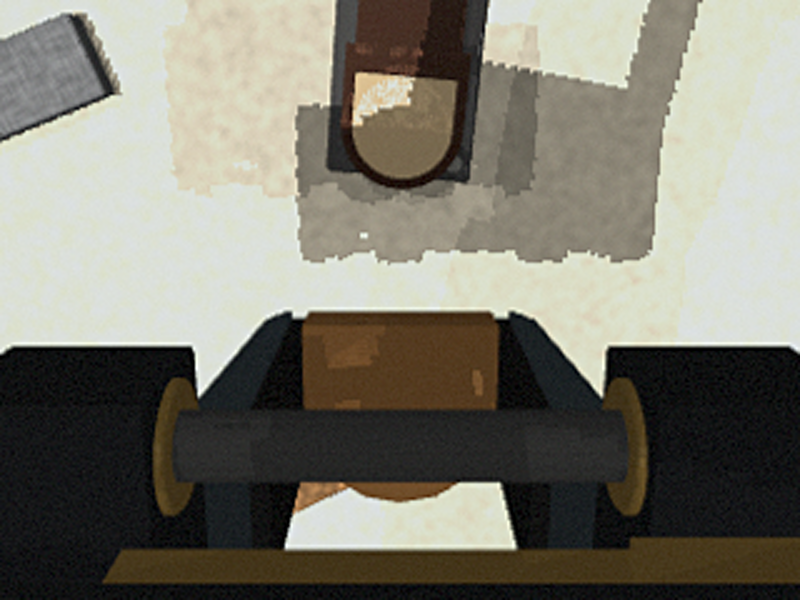

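The seat has its straight-edge corners at (355,74) and (461,79) and apex at (404,180). The held lift sits square, with rear top edge (303..498, 322) and apex near (402,500). Next I'll compute both.

```bash
python3 - <<'E'
from h import *
K=env.get_calibration('wrist')['mtx']; Tt=np.load('s3.npy'); T=Tt@env.get_calibration('wrist')['hand_eye']
P=lambda x,y,z: ray(K,T,96+x/2.5,80+y/2.5,z)
zt=Tt[2,3]+10
tf=lambda q:(q-Tt[:3,3])@Tt[:3,:3]
for n,q in dict(edgeL=(303,322,zt),edgeR=(498,322,zt),edgebot=(400,312,zt-12),apex=(402,499,zt)).items(): print(n,tf(P(*q)).round(1))
a,b,c=[P(*q) for q in [(355,74,38),(461,79,38),(404,180,38)]]
e=(a+b)/2; print(a,b,c,np.linalg.norm(a-b),np.linalg.norm(c-e)); d=c-e; d/=np.linalg.norm(d)
print('ctr from edge',e+22*d,'mid',(e+c)/2,'yaw',np.degrees(np.arctan2(d[1],d[0])),'edge yaw',np.degrees(np.arctan2(-(b-a)[0],(b-a)[1])),'tool yaw',np.degrees(np.arctan2(Tt[1,2],Tt[0,2])))
print(tf((e+c)/2))
E
```

```text
edgeL [-10.  -21.1 -17.7]
edgeR [ -9.9  21.9 -17.7]
edgebot [  2.    0.3 -16.4]
apex [-10.    0.8  25.7]
[ 554.14588287 -205.46848293   38.        ] [ 562.43584728 -160.27071206   38.        ] [ 602.42928666 -190.59863368   38.        ] 45.95173556446321 44.81002410160297
ctr from edge [ 579.96113404 -186.66425727   38.        ] mid [ 580.36007587 -186.73411559   38.        ] yaw -9.932306723320753 edge yaw -10.393403467823264 tool yaw -7.781566848305421
[170.99016828   3.02436953 -49.28023867]
```

Seat at (580.2,-186.7), yaw -10°, sizes 46x45 (44 given). The lift sits 4 mm ahead of the TCP, as planned. The coarse top-view estimate was off by about 6 mm, so I'll use the closer wrist measurement. Lowering to just above the seat.

```bash
python3 -m handwheel '2.3 0 0 0 0.003 -0.03 0.03;2.3 0 0 0.02 0.003 -0.0538 0.03;2.3 0 0 0.055 0.003 -0.0538 0.03;2.3 0 0 0.09 0.003 -0.0538 0.03;2.3 0 0 0.12 0.003 -0.0538 0.03;2.3 0 0 0.145 0.003 -0.0538 0.03;2.3 0 0 0.155 0.003 -0.0538 0.03;2.3 0 0 0.160 0.003 -0.0538 0.03;2.3 0 0 0.163 0.003 -0.0538 0.03;2.3 0 0 0.163 0.003 -0.0538 0.03;2.3 0 0 0.163 0.003 -0.0538 0.03;2.3 0 0 0.163 0.003 -0.0538 0.03'
python3 -m handwheel '0 0 0 0 0 0 0.03;0 0 0 0 0 0 0.03'
python3 -c "
from h import *
print(tool().round(3))"
```

```text
time_s: 11.15
ee_pos: [577.5, -187.8, 48.4]
ee_rot: [-7.2, 89.8, -17.4]
force: [0.6, -0.2, -0.1]
gripper_width: 43.8
time_s: 11.32
ee_pos: [576.9, -187.7, 47.8]
ee_rot: [-5.8, 89.9, -15.9]
force: [-1.1, -0.3, -0.7]
gripper_width: 43.8
[[ 2.00000e-03  1.76000e-01  9.84000e-01  5.76934e+02]
 [-0.00000e+00  9.84000e-01 -1.76000e-01 -1.87698e+02]
 [-1.00000e+00 -0.00000e+00  2.00000e-03  4.78090e+01]
 [ 0.00000e+00  0.00000e+00  0.00000e+00  1.00000e+00]]
```

```bash
python3 -m handwheel '0 0 0 0.003 0.0012 0 0.03;0 0 0 0.005 0.0012 0 0.03;0 0 0 0.006 0.0012 0 0.03;0 0 0 0.006 0.0012 0 0.03;0 0 0 0.006 0.0012 0 0.03'
python3 -m handwheel '0 0 0 0.001 0 0 0.03;0 0 0 0.0015 0 0 0.03;0 0 0 0.0015 0 0 0.03;0 0 0 0.0015 0 0 0.03'
```

```text
time_s: 11.73
ee_pos: [576.6, -186.3, 40.7]
ee_rot: [156.4, 90.0, 146.2]
force: [0.4, -1.1, 0.3]
gripper_width: 44.0
time_s: 12.07
ee_pos: [576.9, -186.4, 39.9]
ee_rot: [-1.6, 90.0, -11.7]
force: [-1.4, -0.3, 4.6]
gripper_width: 43.8
```

Contact at z = 39.9 with 4.6 N upward, as expected. I'll release, rise and look.

```bash
python3 -m handwheel '0 0 0 0 0 0 0.06;0 0 0 0 0 0 0.06;0 0 0 0 0 0 0.06;0 0 0 0 0 0 0.06;0 0 0 0 0 0 0.06;0 0 0 -0.02 0 0 0.06;0 0 0 -0.06 0 0 0.06;0 0 0 -0.10 0 0 0.06;0 0 0 -0.14 0 0 0.06;0 0 0 -0.17 0 0 0.06;0 0 0 -0.17 0 0.02 0.06;0 0 0 -0.17 0 0.054 0.06'
python3 -m handwheel '0 0 0 0 0 0 0.06;0 0 0 0 0 0 0.06;0 0 0 0 0 0 0.06'
python3 - <<'E'
from h import *
s=env.state(); T=tool(s); np.save('s4.npy',T); print(T.round(3), s['time_s'],s['force'].round(1))
f=env.grab_frame('wrist')[:,:,::-1]
a=cv2.resize(f[70:190,176:336],(800,600),interpolation=cv2.INTER_CUBIC)
cv2.imwrite('pics/w4.png',a)
E
```

```text
time_s: 13.07
ee_pos: [629.4, -196.0, 213.8]
ee_rot: [-10.4, 89.7, -20.6]
force: [-0.1, -0.0, 0.4]
gripper_width: 60.1
time_s: 13.32
ee_pos: [629.1, -195.6, 208.6]
ee_rot: [171.4, 89.9, 161.2]
force: [0.4, -0.2, 0.5]
gripper_width: 60.2
[[-2.00000e-03  1.76000e-01  9.84000e-01  6.29073e+02]
 [ 1.00000e-03  9.84000e-01 -1.76000e-01 -1.95615e+02]
 [-1.00000e+00  0.00000e+00 -2.00000e-03  2.08568e+02]
 [ 0.00000e+00  0.00000e+00  0.00000e+00  1.00000e+00]] 13.3167 [ 0.4 -0.2  0.5]
```

View pics/w4.png

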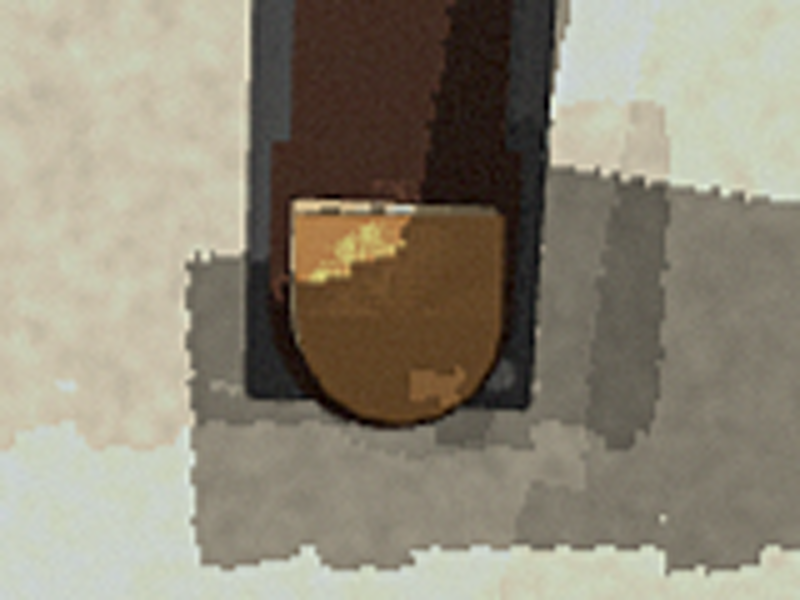

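The lift lies on the seat with top corners (290,213) and (503,211) and apex (397,425). A thin pale strip of seat shows at rows 200–212 behind its straight edge. Checking the numbers.

```bash
python3 - <<'E'
from h import *
K=env.get_calibration('wrist')['mtx']; Tt=np.load('s4.npy'); T=Tt@env.get_calibration('wrist')['hand_eye']
P=lambda x,y,z: ray(K,T,176+x/5,70+y/5,z)
for z in (38,50):
    print('z',z,'camera',T[:3,3].round())
    a,b,c=P(290,213,z),P(503,211,z),P(397,425,z); e=(a+b)/2; d=c-e
    print('lift ctr',(e+c)/2,'len',np.linalg.norm(d),np.linalg.norm(b-a),'yaw',np.degrees(np.arctan2(d[1],d[0])),'edge mid',e)
print('seat edge',P(397,203,38),P(290,198,38),P(500,206,38))
E
```

```text
z 38 camera [ 562. -183.  380.]
lift ctr [ 582.69546647 -187.57692397   38.        ] len 46.20938468597589 46.14010031678817 yaw -10.022456537817394 edge mid [ 559.94336057 -183.55591847   38.        ]
z 50 camera [ 562. -183.  380.]
lift ctr [ 581.96266167 -187.43093146   50.        ] len 44.58585058843999 44.51900047663447 yaw -10.022456537817376 edge mid [ 560.00993494 -183.55120115   50.        ]
seat edge [ 558.10696967 -183.11288289   38.        ] [ 553.00279109 -205.6941834    38.        ] [ 562.65272874 -161.2824118    38.        ]
```

The lift is about 2 mm forward of the seat centre and turned about 2° from it, well inside 7 mm and 0.2 rad. The gripper is clear, so I'm handing in.

```bash
python3 -c "
from workcell import env
print(env.job_done(), env.state()['time_s'])"
```

```text
the job is handed in; nothing more can be done
the job is handed in; nothing more can be done
```

The job is handed in at about 13 s of the 56 s allowed. No verdict was reported.

**What I did:** I pushed the paddle to its hard stop, where the position froze and the force rose to 18 N, and released it by lifting the fingers straight up. I then took the fed lift off the ledge, laid it on the heel seat with light contact (4.6 N), let go and rose clear.

**Last checks:**
- **Placement:** the wrist picture shows the lift flat on the seat, about 2 mm too far towards the heel's round end and turned about 2° (limits 7 mm and 0.2 rad). That leaves a thin pale strip of seat showing at the straight edge, so the seat is not perfectly covered.
- **Paddle and magazine:** after the release the paddle was home, with the stack still in the magazine; I did not look again after placing. The snap-back speed was not measured.
- **Bystanders:** nothing was touched on purpose, and the ones that came into view looked undisturbed. I took no final picture of the whole scene.

**Disagreements:** my first top-camera estimate of the seat was about 6 mm off the closer wrist measurement, so I used the wrist's. The scene camera read the lift's turn on the ledge as 24° against the wrist's 17°. I used 17°, and the lift gripped square.

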